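# Let the ball out of the lever dispenser and ease its lid shut

### The arm

A 6-joint arm with a two-finger parallel gripper is mounted at the origin on the work surface. World frame = base frame: x ahead of the robot, y to its left, z up, the work surface at z = 0. Lengths are in mm, angles in rad, forces in N, time in s.
With the tool pointing down it reaches from about 300 to 775 mm from the base axis. Payload 14.6 kg.
Tool frame: the origin (TCP) lies on the centre line of the jaws, within the pads' length; the fingertips stand 19 mm ahead of it and the grasp point (between the pads) is the TCP (bot.tip_reach is the distance from the TCP to the fingertips, in mm); y points along the fingers, x is the direction in which the jaws open and shut, and the axes are right-handed (so a half turn about y gives the same grasp; the last joint's range is limited). The gripper opens to 85 mm and grips with 20 to 120 N. Pads are 22 mm wide; open, the fingers measure 114 mm over their backs; the gripper's body (76 mm by 85 mm) begins 54 mm behind the grasp point. The pads swing forward as they close: fully open they stand 13 mm farther back than shut.
Start: joints at [-1.18, 0.3, 1.521, -0, 1.321, -0.067], TCP at [243.079, -493.358, 250.281] pointing down, gripper open.
Joint ranges: [-3.03, 3.03], [-0.79, 2.21], [0.23, 2.52], [-1.04, 4.18], [0, 3.07], [-2.55, 2.55]. Speed limits (rad/s): [2.22, 2.22, 2.57, 3.14, 3.14, 3.14].

### API

Orientations are given as a unit quaternion [w, x, y, z].
In Python, from rig import bot gives the robot as it stands. Calls block until the motion is done:
- bot.move_to(position, orientation): joint-space move of the TCP to a pose.
- bot.servo_line(position, attitude=None, speed=150, until_force=None): straight line of the TCP; attitude=None keeps the orientation; speed is the mean speed in mm/s. With until_force (N) it stops when the force on the tool has changed by that much, and returns True; else False.
- bot.move_joints(angles): joint-space move.
- bot.move_gripper(opening, grip_force=None): finger opening in mm; grip_force is the grip in N (None keeps the last); returns when the fingers have stopped.
- bot.dwell(seconds).
- bot.ik(position, orientation): joint angles nearest the present ones, or None.
- bot.read_state(): the state.
- bot.read_camera(name): name is "scene" or "top" or "wrist"; returns a dict with "image" (400x640x3 uint8, blue, green, red), "depth" (400x640 float32, mm along the optical axis (not along the pixel's ray), 0 where there is no reading), "fovy" (degrees; the focal length in pixels is half the picture's height over the tangent of half this angle, whatever the lens; pixels are square), "cx", "cy" (the principal point, pixels), "k1" (the pictures are not rectified: a ray, as slopes to the right and down, at radius r is drawn at 1 + k1 r^2 times it, then the intrinsics apply), "eye" and "attitude" of the camera in the world; the wrist camera has in their place "mount" (4x4, takes a point from camera to tool coordinates, whose origin is the TCP and whose axes are the tool frame's). Camera axes: x right, y down, z forward; pixel columns grow to the right and rows downward; lengths in mm; the calibration is good to about 2 mm. A picture is of the moment at which its call begins: read the wrist's pose just before it.
A pose or a line that the arm cannot do raises bot.MotionError and nothing moves.
- bot.finish_job(): hands the job in, once; it reports no verdict.
The state is a dict: "clock": time; "joint_positions": joint angles; "qvel": joint speeds; "effort": joint torques, N m; "ee_pos": TCP position; "tool_rot": TCP orientation; "ft_force": force on the tool from outside, world axes, zero at the start; "moment": the same for the moment, N m; "grip_width": finger opening in mm.
Only numpy, scipy, OpenCV 4.12 (cv2) and the standard library are available. Lean on these libraries where they do the work, as an engineer would, in place of code of your own. Each camera call takes 0.05 s, during which the arm holds its last target.

### The job

Get the table-football ball out of the larger ball dispenser, the one with the square lever pad: press its lever right down so that the linked lid lifts and the ball rolls out into the tray in front. Then ease the lever back up slowly, so that the lid comes down gently and does not slam, and leave it shut with the ball lying in the tray. Work only by pressing the lever pad: do not touch the lid or the ball, pick nothing up, and leave the smaller dispenser shut and everything else where it is.

Things in the scene. Friction and masses are not known exactly. Their poses are not given: they have to be found in the camera images.
- hopper: larger ball dispenser, a fixed wooden box: chamber 150 x 90 mm, lid top 122 mm high, in front an open catch tray (inside 81 x 78 mm, rim 45 mm high). Origin: on the shelf under the middle of the chamber; x points from tray to back, y to the lever's side, z up. Box spans x -170 to +80, y -50 to +50 mm; the lever stands beside it at y 55 to 110 mm
- hopper_pad (a point): centre of the top face of the square dark steel lever pad (50 x 50 x 6 mm); moves with it. At rest at x -132, y +84, z +129 mm in the larger dispenser's frame, tilted up 0.3 rad to its free (-x) end; right down it is 71 mm lower, 5 mm further to -x, tilted down 0.3 rad. It swings about a level axis 120 mm behind it
- hopper_lever (a joint): larger dispenser's lever: 0 at rest (pad up, lid shut), 0.6 rad at its stop (pad right down, lid fully up). The lid is rigidly linked and turns by the same angle. It takes about 1 to 2 N on the pad; the lid's weight brings it back and, let go, the lid slams
- hopper_lid: the larger dispenser's wooden lid, 160 x 102 x 12 mm with a front lip that hangs down in front of the ball; hinged along the back of the box. Origin on the hinge, 110 mm above the shelf, the lid reaching 154 mm to -x from it when shut; opening lifts the front edge
- hopper_tray (a point): centre of the floor of the larger dispenser's catch tray, 18 mm above the shelf, 122 mm to -x from the dispenser's origin; the ball ends somewhere on this floor
- ball_center (a point): centre of the cork table-football ball, 34 mm in diameter, loose. At the start it rests inside the larger dispenser behind the lid's lip, on a chute that slopes to the tray; it rolls out by itself within a second once the lid is up
- small: the smaller, empty dispenser with a round lever pad, the same form at three quarters of the size (base board 188 x 75 mm, lid top 92 mm above the shelf). Origin and axes as for the larger one. Must stay shut
- small_lever (a joint): angle of the smaller dispenser's lever: 0 at rest and shut
- die: bystander: wooden die, 26 mm cube; origin under its middle. Leave it alone
- keyring: bystander: metal bottle-opener-shaped keyring, about 80 mm long, 5 mm thick, lying flat; origin under its middle. Leave it alone
- cartridge_tray: bystander: black six-well cartridge tray, 150 x 110 mm, with three blue cartridges, 44 mm tall in all; origin under its middle. Leave it alone
- controller_stand: bystander: upright stand with a white game controller, about 150 mm tall; origin under its middle. Leave it alone
- mug: bystander: white mug, 80 mm wide, 90 mm tall; origin under its middle. Leave it alone
- card_box: bystander: flat cardboard card box, 64 x 90 x 20 mm; origin under its middle. Leave it alone
- remote: bystander: black remote control, 160 x 42 x 18 mm, lying flat; origin under its middle. Leave it alone
- ball: the same ball as ball_center; its origin turns with it, so use the centre point for its position
There are look-alikes about, which are no part of the job. Leave any yellow look-alike of the small alone.

How it is judged (in metres and radians):
On the way, in this order (a step that is already met when the one before it is completed fails the run):
1. the larger dispenser's lever is pressed right down (lid up) (value of joint hopper_lever above 0.53 rad), for 0.2 s.
2. the lid is shut again (value of joint hopper_lever below 0.04 rad), for 0.2 s.
At the end, for the whole second after the job is handed in: the larger dispenser's lid is shut (lever within 0.04 rad of rest), the ball lies in its catch tray (centre inside the tray walls, under 55 mm above the shelf), and the smaller dispenser is shut (lever within 0.04 rad) (value of joint each of hopper_lever, small_lever below 0.04 rad and x of ball_center in the frame of hopper between -0.165 and -0.08 m and y of ball_center in the frame of hopper between -0.04 and 0.04 m and height (world z) of ball_center below 0.055 m); the robot touches nothing.
It fails at once if the lid slams: it closes faster than 2.5 rad/s (velocity of joint hopper_lever below -2.5 rad/s).
It fails at once if the robot touches the lid (over 0.5 N) (contact force between any of the fingers, the arm and hopper_lid above 0.5 N).
It fails at once if the robot touches the ball (over 0.2 N) or the ball is lifted (centre over 110 mm above the shelf) (contact force between any of the fingers, the arm and ball above 0.2 N or height (world z) of ball_center above 0.11 m).
It fails at once if the smaller dispenser is opened (lever over 0.1 rad) (value of joint small_lever above 0.1 rad).
It fails at once if a bystander is moved more than 20 mm (distance of any of die, keyring, cartridge_tray, controller_stand, mug, card_box, remote from where it was at the start of the episode above 0.02 m).
It also fails if it takes over 32 s, if anything falls off the work surface, if the arm or the gripper's body presses on something with over 40 N, if the wrist force passes 120 N, or if a joint passes its speed limit or range.

## Working session

There is one attempt and no reset: what is moved stays moved. The work goes in short steps, each a Python script; the robot and the scene stay as the last script left them, time stands still between calls to the robot, and variables do not carry over. Pictures are saved under pics/ and viewed, and the job is handed in when it is done.

```bash
ls; mkdir -p pics
python3 - <<'E'
from rig import bot
import cv2,numpy as np
for n in("scene","top"):
    c=bot.read_camera(n)
    cv2.imwrite(f"pics/{n}0.png",c["image"])
    np.savez(f"{n}0.npz",**{k:v for k,v in c.items()})
    print(n,c["fovy"],c["cx"],c["cy"],c["k1"],c["eye"],c["attitude"],(c["depth"]>0).mean())
print(bot.read_state())
E
```

```text
pics
scene 49.872971610736386 320.7910962711599 199.38428302583418 -0.01162290366545551 [ 940.08592095 -578.52577108  921.77075082] [-0.33169296  0.90004762  0.26326554 -0.10288496] 0.9959453125
top 54.8335344482171 321.8329661850835 196.85793159834398 -0.07169574789379898 [ 403.58148972   21.73137574 1240.9573274 ] [-0.04929024  0.7087868  -0.70223521  0.04535915] 0.99597265625
{'clock': 0.1, 'joint_positions': array([-1.17957286e+00,  3.00444140e-01,  1.52155734e+00,  1.45242715e-05,
        1.32071142e+00, -6.66125058e-02]), 'qvel': array([-8.31142962e-04, -1.69869725e-03, -2.34835100e-03, -7.74130708e-04,
       -5.04210815e-05,  1.09085796e-03]), 'effort': array([ 2.16140838e-04, -5.44376850e+01, -3.62371480e+01, -7.75023796e-05,
        3.04362009e-03, -1.25640699e-05]), 'ee_pos': array([ 243.01990911, -493.1686416 ,  249.74613835]), 'tool_rot': array([ 0.60065258, -0.60018225,  0.37381407, -0.3731766 ]), 'ft_force': array([ 0.33286741,  0.15949154, -0.22715072]), 'moment': array([0.02623735, 0.03564229, 0.01584914]), 'grip_width': 85.49631823662362}
```

View pics/scene0.png

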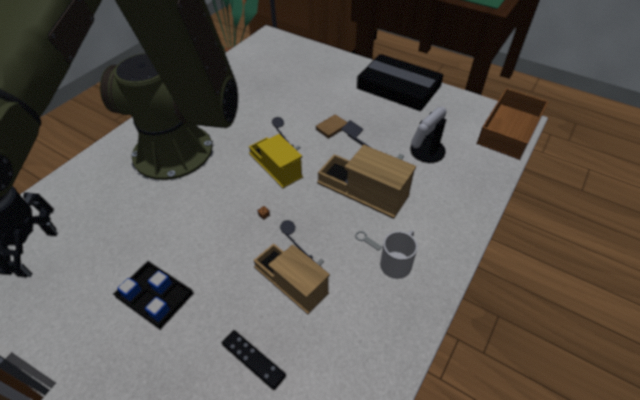

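View pics/top0.png

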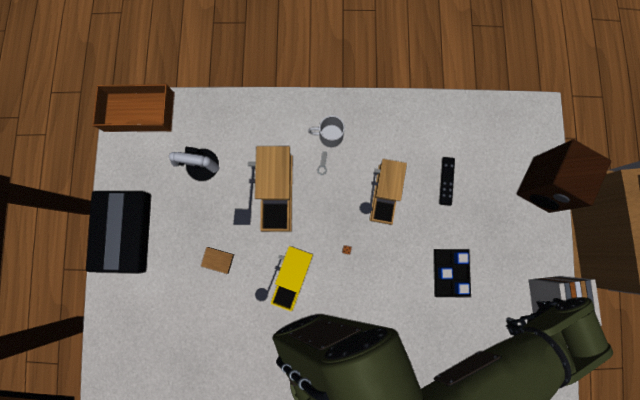

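The top view shows the hopper lid around (273,172), its tray at (275,214) and the square pad at (242,216). The small dispenser is at (388,190), and the yellow look-alike is at (290,278).

```bash
cat > h.py <<'E'
import numpy as np,cv2
from scipy.spatial.transform import Rotation as R
def pts(c,depth=True):
    d=np.asarray(c["depth"],float);H,W=d.shape
    f=H/2/np.tan(np.radians(float(c["fovy"]))/2)
    K=np.array([[f,0,float(c["cx"])],[0,f,float(c["cy"])],[0,0,1]])
    v,u=np.mgrid[0:H,0:W]
    p=cv2.undistortPoints(np.stack([u,v],-1).reshape(-1,1,2).astype(float),K,np.array([float(c["k1"]),0,0,0])).reshape(H,W,2)
    P=np.dstack([p*d[...,None],d])
    q=c["attitude"];Rm=R.from_quat([q[1],q[2],q[3],q[0]]).as_matrix()
    return P@Rm.T+np.asarray(c["eye"])
E
python3 - <<'E'
from h import *
for n,box in(("top",(225,140,300,240)),("scene",(310,110,420,220))):
    c=np.load(n+"0.npz");P=pts(c);im=c["image"].astype(int)
    x0,y0,x1,y1=box
    m=np.zeros(im.shape[:2],bool);m[y0:y1,x0:x1]=1
    hsv=cv2.cvtColor(c["image"],cv2.COLOR_BGR2HSV)
    z=P[...,2]
    lid=m&(z>112)&(z<132)&(hsv[...,1]>60)&(hsv[...,2]>80)
    pad=m&(z>95)&(z<150)&(hsv[...,2]<110)&(hsv[...,1]<90)
    for nm,mm in(("lid",lid),("pad",pad)):
        k,lab,st,ce=cv2.connectedComponentsWithStats(mm.astype(np.uint8))
        if k<2:print(nm,"none");continue
        i=1+np.argmax(st[1:,4]);s=lab==i
        r=cv2.minAreaRect(P[s][:,:2].astype(np.float32))
        print(n,nm,st[i],P[s].mean(0),r,P[s][:,2].min(),P[s][:,2].max())
    t=m&(z<150)
    print("table z",np.median(z[280:300,330:420]))
c=np.load("top0.npz")
cv2.imwrite("pics/tz.png",cv2.resize(c["image"][120:260,180:310],None,fx=4,fy=4,interpolation=cv2.INTER_CUBIC))
E
```

```text
top lid [ 255  146   35   53 1787] [627.16037028 176.8079779  121.64581362] ((628.48291015625, 178.37049865722656), (158.24583435058594, 102.71330261230469), 0.44611233472824097) 112.31442821943506 128.79872445191427
top pad [234 184  19  41 315] [503.65362804 256.64683647 125.62047161] ((532.6355590820312, 261.892822265625), (123.16847229003906, 49.74563980102539), 2.1697709560394287) 95.36813788492509 141.66326506281894
table z -1.0426354181764736
scene lid [ 345  145   70   45 1650] [631.50802083 173.20624007 120.80041276] ((628.498291015625, 176.1058349609375), (161.0739288330078, 104.60034942626953), 0.7255876064300537) 113.62490710487054 125.92919728292225
scene pad [341 120  28  27 298] [501.3452298  253.28666137 123.92438887] ((516.27490234375, 254.6979217529297), (55.307090759277344, 99.0832748413086), 79.87821197509766) 99.52970621851705 137.58424652404858
table z -0.9451361040119082
```

View pics/tz.png

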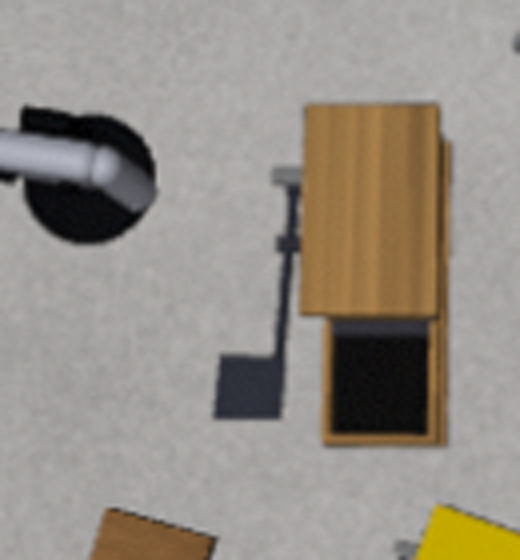

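Run:
```python
from h import *
from rig import bot
for n,box in(("top",(225,140,300,240)),("scene",(310,110,420,220))):
    c=np.load(n+"0.npz");P=pts(c)
    x0,y0,x1,y1=box
    m=np.zeros(P.shape[:2],bool);m[y0:y1,x0:x1]=1
    hsv=cv2.cvtColor(c["image"],cv2.COLOR_BGR2HSV);z=P[...,2]
    pad=m&(z>115)&(z<150)&(hsv[...,2]<110)&(hsv[...,1]<90)&(P[...,0]<524)&(P[...,1]>225)
    Q=P[pad];print(n,len(Q),Q.mean(0),Q.min(0),Q.max(0))
    A=np.c_[Q[:,:2]-Q[:,:2].mean(0),np.ones(len(Q))];print("plane",np.linalg.lstsq(A,Q[:,2],rcond=None)[0])
    for nm,b in(("stand",(410,100,450,165)),) if n=="scene" else (("stand",(165,140,225,185)),):
        mm=np.zeros_like(m);mm[b[1]:b[3],b[0]:b[2]]=1
        S=P[mm&(z>20)&(z<200)];print(nm,S.min(0),S.max(0))
w=bot.read_camera("wrist");print(w["mount"])
cv2.imwrite("pics/w0.png",w["image"])
s=bot.read_state();q=s["tool_rot"];print(R.from_quat([*q[1:],q[0]]).as_matrix().round(2))
a=.25
yv=np.array([np.sin(a),0,-np.cos(a)])
for sg in(1,-1):
    xv=np.array([0,sg,0.]);zv=np.cross(xv,yv)
    r=R.from_matrix(np.c_[xv,yv,zv]).as_quat();qq=[r[3],*r[:3]]
    for zz in (240,77):print(sg,qq,zz,bot.ik([488,272,zz],qq))
```

```text
top 266 [493.95372988 259.45505011 129.17021932] [471.31638194 235.25087514 117.90837137] [519.97782492 285.60792021 141.66326506]
plane [-2.87947908e-01 -1.02544572e-02  1.29170219e+02]
stand [635.55592241 352.01904889  37.21778053] [700.98878183 496.72744798 144.54847089]
scene 246 [495.1968711  256.2817641  126.87245309] [470.18305729 232.35063273 115.11321531] [522.33137197 285.13201446 137.58424652]
plane [-3.15736755e-01  3.03310449e-02  1.26872453e+02]
stand [533.13339972 222.98074524  20.29116384] [705.10307425 641.54548272 143.78478067]
[[ 9.99999765e-01 -1.53274555e-05  6.85436711e-04 -2.34269722e-01]
 [-6.64288547e-04 -2.69035047e-01  9.63130158e-01 -1.23523460e+02]
 [ 1.69644163e-04 -9.63130387e-01 -2.69034994e-01  6.77739415e+01]
 [ 0.00000000e+00  0.00000000e+00  0.00000000e+00  1.00000000e+00]]
[[ 0.44 -0.    0.9 ]
 [-0.9   0.    0.44]
 [-0.   -1.    0.  ]]
1 [np.float64(-0.43376146692205064), np.float64(0.5584362003072784), np.float64(0.5584362003072784), np.float64(-0.43376146692205064)] 240 [ 0.49003939  0.2275609   1.65376566 -0.13522229  1.04267441 -1.02530408]
1 [np.float64(-0.43376146692205064), np.float64(0.5584362003072784), np.float64(0.5584362003072784), np.float64(-0.43376146692205064)] 77 [ 0.49003939  0.44460493  1.79137578 -0.18344713  0.69232101 -0.95189764]
-1 [np.float64(-0.5584362003072784), np.float64(0.43376146692205064), np.float64(-0.43376146692205064), np.float64(0.5584362003072784)] 240 [ 0.49003939  0.2275609   1.65376566 -0.13522229  1.04267441  2.11628857]
-1 [np.float64(-0.5584362003072784), np.float64(0.43376146692205064), np.float64(-0.43376146692205064), np.float64(0.5584362003072784)] 77 [ 0.49003939  0.44460493  1.79137578 -0.18344713  0.69232101  2.18969502]
```

View pics/w0.png

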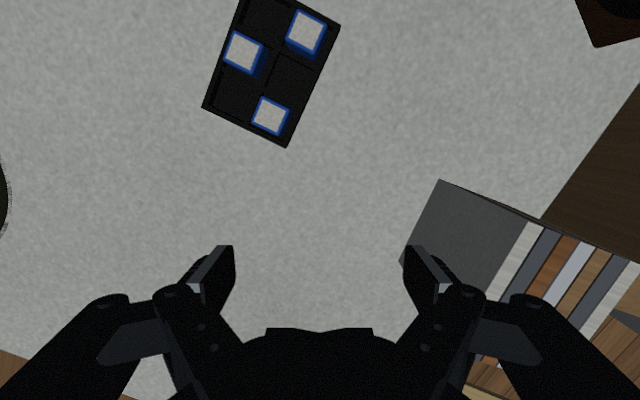

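The pad centre is at about (494.5, 258.5, 128). I'll press with closed fingers, offset 8 mm outward. The tool leans 0.25 rad toward the robot so the gripper body stays clear of the rising lid.

```bash
cat >> h.py <<'E'
A=.25
YV=np.array([np.sin(A),0,-np.cos(A)]);XV=np.array([0,1.,0])
_r=R.from_matrix(np.c_[XV,YV,np.cross(XV,YV)]).as_quat();Q=np.array([_r[3],*_r[:3]])
def tcp(bot,t): return np.array(t,float)-bot.tip_reach*YV
T=(489.5,266.5)
E
python3 - <<'E'
from h import *
from rig import bot
bot.move_gripper(0)
print(bot.tip_reach)
bot.move_to(tcp(bot,[*T,215]),Q)
bot.servo_line(tcp(bot,[*T,160]),speed=80)
s=bot.read_state();print(s["clock"],s["ee_pos"],tcp(bot,[*T,160]),s["ft_force"],s["grip_width"])
for n in("wrist","scene"):cv2.imwrite(f"pics/{n}1.png",bot.read_camera(n)["image"])
E
```

```text
19.0
4.5667 [485.00467333 266.59990376 178.84873237] [484.79932477 266.5        178.40933601] [ 0.49281088 -0.21647691 -0.12051925] -0.07623854219096304
```

View pics/wrist1.png

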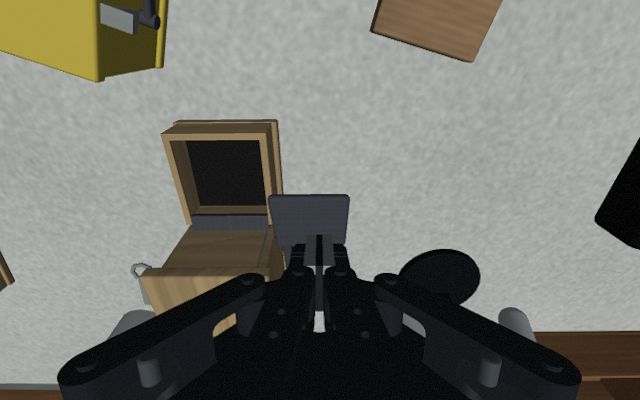

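View pics/scene1.png

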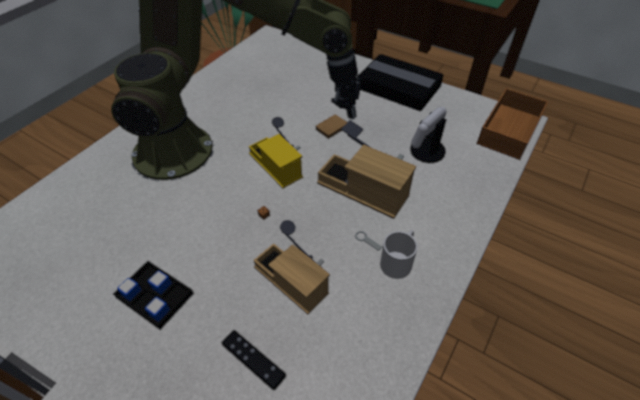

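The fingertips are above the square pad (wrist view, about (320,220)) and the path is clear, so I'm pressing now.

```bash
python3 - <<'E'
from h import *
from rig import bot
for z,v in((130,60),(100,45),(75,45),(63,30),(57,15)):
    r=bot.servo_line(tcp(bot,[*T,z]),speed=v,until_force=10)
    s=bot.read_state();print(z,r,s["clock"],(s["ee_pos"]+19*YV).round(1),s["ft_force"].round(2))
    if r:break
bot.dwell(0.8)
for n in("wrist","scene","top"):cv2.imwrite(f"pics/{n}2.png",bot.read_camera(n)["image"])
E
python3 -c "
import cv2,numpy as np
a=cv2.imread('pics/scene2.png')[80:230,290:440];b=cv2.imread('pics/top2.png')[130:250,200:320]
cv2.imwrite('pics/c2.png',np.hstack([cv2.resize(a,(390,390)),cv2.resize(b,(390,390))]))"
```

```text
130 False 5.3167 [489.6 266.5 130. ] [-0.4   0.04  0.55]
100 False 6.1333 [489.6 266.5 100.2] [-0.67 -0.95  0.82]
75 False 6.8417 [489.4 266.5  74.9] [-0.14 -0.09  0.24]
63 False 7.3917 [489.4 266.4  62.8] [-1.04 -1.02  0.06]
57 True 7.7917 [489.9 266.7  58.1] [-4.21 -1.31  9.8 ]
```

View pics/wrist2.png

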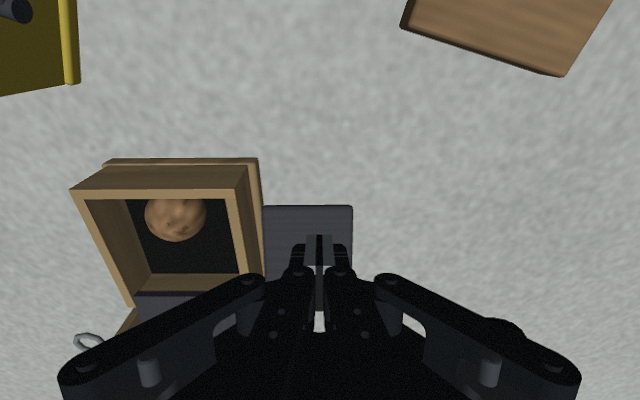

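View pics/c2.png

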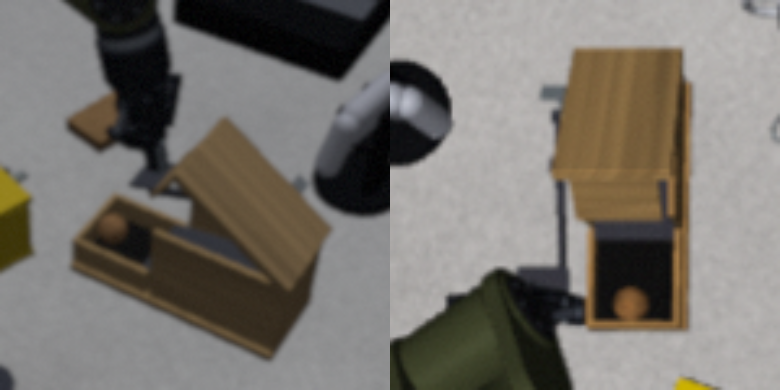

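The pad is on its stop, the lid is up, and the ball is in the tray (wrist view (175,218)). Now I'll ease the lever back up.

Run:
```python
from h import *
from rig import bot
bot.servo_line(tcp(bot,[*T,110]),speed=25)
bot.servo_line(tcp(bot,[*T,150]),speed=15)
bot.servo_line(tcp(bot,[*T,190]),speed=80)
s=bot.read_state();print(s["clock"],s["ft_force"])
for n in("wrist","scene","top"):
    c=bot.read_camera(n);cv2.imwrite(f"pics/{n}3.png",c["image"])
    if n!="wrist":
        P=pts(c);L=P[148:165,262:285] if n=="top" else P[160:180,360:390]
        print(n,"lid z",np.percentile(L[...,2],[5,50,95]).round(1))
        hsv=cv2.cvtColor(c["image"],cv2.COLOR_BGR2HSV)
        if n=="top":
            b=np.zeros(P.shape[:2],bool);b[202:229,265:288]=1
            m=b&(hsv[...,2]>60)&(P[...,0]>475)&(P[...,0]<550)&(P[...,1]<212)&(P[...,1]>142)
            print("ball",m.sum(),P[m].mean(0),P[m].max(0))
a=cv2.imread('pics/scene3.png')[80:230,290:440];b=cv2.imread('pics/top3.png')[130:250,200:320]
cv2.imwrite('pics/c3.png',np.hstack([cv2.resize(a,(390,390)),cv2.resize(b,(390,390))]))
```

```text
14.4583 [-0.37148497  0.32187     0.21539612]
scene lid z [114.3 120.6 123.3]
top lid z [118.4 121.7 125.1]
ball 84 [499.64384648 178.14665361  44.8673584 ] [547.91317115 207.43823096  52.93663588]
```

View pics/c3.png

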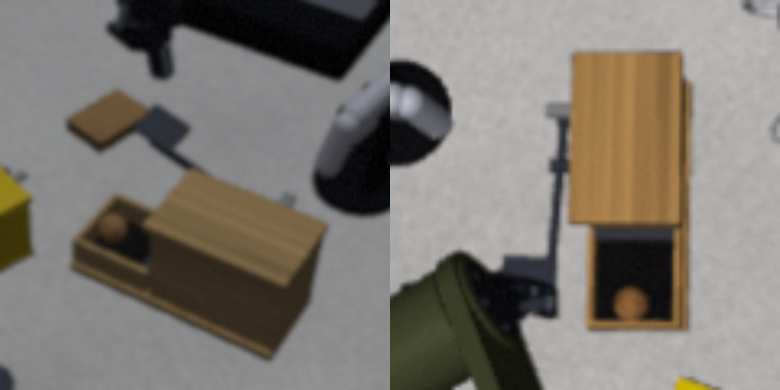

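View pics/wrist3.png

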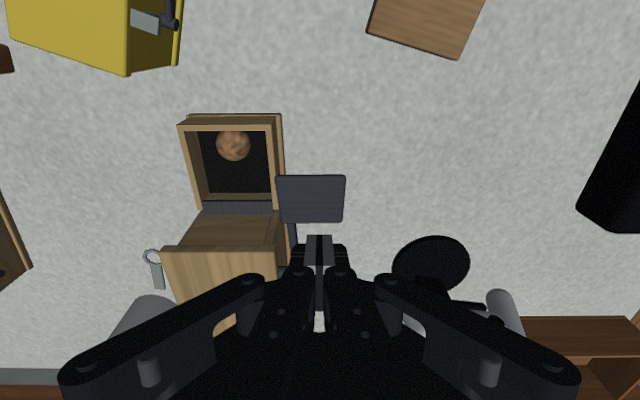

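The lid is flat at z≈121 mm, the ball lies in the tray, and the arm is clear. Handing in.

```bash
python3 -c "
from rig import bot
bot.finish_job()"
```

```text
the job is handed in; nothing more can be done
```

I got the ball out of the larger dispenser and into its tray, shut the lid again, and handed the job in at about 14.5 s. No verdict was reported.

- **Press:** I pushed the square pad down with the closed fingertips until they met the stop. The force limit tripped with the tips at 58 mm, which matches the expected pad height right down. Pictures then showed the lid up and the ball in the tray.
- **Return:** I eased the lever up at 15–25 mm/s until the fingers left the pad. I did not measure the lid's closing speed, but at that rate it should be far below the slam limit.
- **Last checks:** The lid top is level at about 121–122 mm, compared with 121–122 mm at the start. The ball is visible inside the tray from all three cameras, and the wrist force is near zero. My colour mask for the ball also picked up tray walls, so its measured position is rough and I relied on the pictures.
- **Not separately checked:** The smaller dispenser and most of the bystanders were not measured again. The arm worked only around the larger dispenser's pad, and no contact showed in the pictures or the forces.

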